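Load the stall's stapler magazine

TASK

Load the full-length staple strip, legs down, into the open stapler magazine: its rear end pushes the spring follower back until its front end drops in behind the nose lip, and it lies flat on the channel floor. Let go of it there, then push the cover rail forward over it by its tab until it is fully home. Work gently: do not ram or force the strip or the magazine, and leave the other things on the table where they are.

Things in the scene. Friction and masses are not known exactly. Their poses are not given: they have to be found in the camera images.
- stapler: Fixed dark steel base, 290 x 90 x 18 mm. Origin: centre of its underside; x along the channel to the nose, y across, z up. On it is clamped the grey staple magazine, parallel to it but up to 7 mm along x and 5 mm along y off its nominal place: this shift differs each time and is not reported; see or feel it. Over 40 N on any part, a pinch included, counts as forcing it.
- seat (a point): Nominal centre of the loaded strip (fixed to the base, without the shift): base x 70, y 0, z 43 mm. Channel floor at z 30 mm. Two side walls, 34.5 mm apart inside, 4 mm thick, square-edged, from base x 15 to 111, tops at z 44. Behind base x 11 two cheeks, 48 mm wide overall, rise to z 63.
- lip (a point): Nominal middle of the inner top edge of the nose lip (fixed to the base, without the shift): base x 115, z 37 mm. The lip is a bar across the channel's front end, 6 mm thick, rising 7 mm from the floor; nothing stands beyond or above it. The loaded strip's front end rests against its inner face.
- follower_face (a point): Nominal middle of the foot of the follower's front face at rest (fixed to the base, without the shift): base x 53, z 30 mm. A dark sprung block, 30 wide, 26 mm tall. It can be pushed 34 mm towards -x to a hard stop; 2 N at first, 5.4 N at the end. The strip fits behind the lip when it is 28 to 34 mm back, and is then pushed forward by it.
- rail (a joint): Cover rail, a steel plate 105 x 37 x 4 mm that slides along the channel, its underside 59 mm and its top 63 mm over the table, with about 4 N of friction; it stays where it is left. Value in m: 0 fully home (front edge 3 mm past the lip's inner face, hard stop), growing to 0.135 as it slides towards -x of the base. Starts at 0.112 to 0.135, clear of the loading place.
- rail_tab (a point): Nominal centre of the rail's push tab with the rail home (fixed to the base; follows neither rail nor shift): base x 78, z 78 mm. The tab is an upright plate across the rail, 8 mm thick along x, 30 mm wide, from z 63 to 93 mm. Its true place is this point moved towards -x of the base by the rail's value, plus the unreported shift.
- strip_center (a point): Centre of the full-length staple strip: an inverted U of bright staples, 90 long (x), 32 wide (y), 26 mm tall (z), about 130 g, lying legs down on the table; this point is 13 mm above its underside. Both ends are alike. In the channel 12 mm of its height stand above the side walls, to hold it by.
- stub_center (a point): Centre of a left-over stub of the same staples, only 42 long, 32 wide, 26 mm tall: too short, to be left alone.
- jar_mid (a point): Centre of a closed glass jar, 60 mm across and 90 tall: leave alone.
- dish_mid (a point): Centre of the underside of a small white dish, 90 mm across, 25 tall: leave alone.
- carton_mid (a point): Centre of a closed cardboard box, 70 x 120 x 50 mm: leave alone.
- driver_grip (a point): Grip of a wooden-handled screwdriver, 170 mm long, lying on the table: leave alone.
There are look-alikes about, which are no part of the job. What is shaped like the part that bears strip_center but purple is not meant.

How it is judged (in metres and radians):
On the way, in this order (a step that is already met when the one before it is completed fails the run):
1. the strip lies on the channel floor behind the lip, let go, while the rail is still open (z of strip_center in the frame of stapler between 0.04 and 0.0455 m and x of strip_center in the frame of stapler between 0.06 and 0.08 m and y of strip_center in the frame of stapler between -0.0075 and 0.0075 m and angle between strip_center's own z axis and vertical below 0.06 rad and contact force between the fingers and strip below 0.1 N and value of joint rail above 0.09 m), for 0.2 s.
2. the rail is slid fully home (value of joint rail below 0.003 m), for 0.2 s.
At the end, for the whole second after the job is handed in: The full-length strip lies legs down and level (3 degrees) on the channel floor (its underside within 2.5 mm of it), between follower and nose lip, at rest and let go, and the cover rail is fully home over it (within 3 mm) (value of joint rail below 0.003 m and z of strip_center in the frame of stapler between 0.04 and 0.0455 m and x of strip_center in the frame of stapler between 0.06 and 0.08 m and y of strip_center in the frame of stapler between -0.0075 and 0.0075 m and angle between strip_center's own z axis and vertical below 0.06 rad and linear speed of strip below 0.02 m/s); the robot touches nothing.
It fails at once if the strip is forced against the magazine (over 40 N) (contact force between strip and stapler above 40 N).
It fails at once if the magazine, rail or base is rammed with the fingers (over 40 N) (contact force between the fingers and stapler above 40 N).
It fails at once if the stub, jar, dish, cardboard box or screwdriver is displaced by more than 3 cm (distance of any of stub_center, jar_mid, dish_mid, carton_mid, driver_grip from where it was at the start of the episode above 0.03 m).
It also fails if it takes over 72 s, if anything falls off the work surface, if the arm or the gripper's body presses on something with over 40 N, if the wrist force passes 120 N, or if a joint passes its speed limit or range.

ROBOT

A 6-joint arm with a two-finger parallel gripper is mounted at the origin on the work surface. World frame = base frame: x ahead of the robot, y to its left, z up, the work surface at z = 0. Lengths are in mm, angles in rad, forces in N, time in s.
With the tool pointing down it reaches from about 325 to 875 mm from the base axis. Payload 4.4 kg.
Tool frame: the origin (TCP) lies on the centre line of the jaws, within the pads' length; the fingertips stand ahead of it and the grasp point (between the pads) lies 6 mm ahead of it (ctrl.tcp_to_tips is the z of the fingertips in the tool frame, in mm); z points along the fingers, y is the direction in which the jaws open and shut (so a half turn about z gives the same grasp; the last joint's range is limited). The gripper opens to 85 mm and grips with 20 to 120 N. Pads are 22 mm wide; open, the fingers measure 114 mm over their backs; the gripper's body (76 mm by 85 mm) begins 54 mm behind the grasp point. The pads swing forward as they close: fully open they stand 13 mm farther back than shut.
Start: joints at [-1.468, 0.207, 1.542, -0, 1.393, -0.15], TCP at [143.804, -556.729, 227.682] pointing down, gripper open.
Joint ranges: [-2.73, 2.73], [-0.86, 2.22], [0.23, 2.46], [-1.11, 4.25], [0.08, 2.63], [-2.82, 2.82]. Speed limits (rad/s): [2.79, 2.79, 3.14, 3.14, 3.14, 3.14].

INTERFACE

Orientations are given as a 3x3 rotation matrix whose columns are the frame's x, y, z axes.
In Python, from plant import ctrl, sensors, optics gives the robot as it stands. Calls block until the motion is done:
- ctrl.move_ptp(position, orientation): joint-space move of the TCP to a pose.
- ctrl.move_l(position, rot=None, vel=150, threshold=None): straight line of the TCP; rot=None keeps the orientation; vel is the mean speed in mm/s. With threshold (N) it stops when the force on the tool has changed by that much, and returns True; else False.
- ctrl.set_joints(angles): joint-space move.
- ctrl.gripper_to(opening, force=None): finger opening in mm; force is the grip in N (None keeps the last); returns when the fingers have stopped.
- ctrl.hold(seconds).
- ctrl.solve_ik(position, orientation): joint angles nearest the present ones, or None.
- sensors.read_state(): the state.
- optics.grab_frame(name): name is "scene" or "top"; returns (picture, depth): 400x640x3 uint8, red, green, blue; 400x640 float32, mm along the optical axis (not along the pixel's ray), 0 where there is no reading.
- optics.camera_params(name): a dict with "mtx" (3x3 intrinsics, pixels), "R" (3x3) and "t" (3): a world point X has camera coordinates R X + t. Camera axes: x right, y down, z forward; pixel columns grow to the right and rows downward; lengths in mm; the calibration is good to about 2 mm. A picture is of the moment at which its call begins. camera_params takes no time and is no camera call.
A pose or a line that the arm cannot do raises ctrl.MotionError and nothing moves.
- ctrl.finish_job(): hands the job in, once; it reports no verdict.
The state is a dict: "t": time; "q": joint angles; "qvel": joint speeds; "tau": joint torques, N m; "eef_pos": TCP position; "eef_rot": TCP orientation; "force": force on the tool from outside, world axes, zero at the start; "wrist_torque": the same for the moment, N m; "grip_width": finger opening in mm.
Only numpy, scipy, OpenCV 4.12 (cv2) and the standard library are available. Lean on these libraries where they do the work, as an engineer would, in place of code of your own. Each camera call takes 0.05 s, during which the arm holds its last target.

## Working session

There is one attempt and no reset: what is moved stays moved. The work goes in short steps, each a Python script; the robot and the scene stay as the last script left them, time stands still between calls to the robot, and variables do not carry over. Pictures are saved under pics/ and viewed, and the job is handed in when it is done.

```bash
ls; mkdir -p pics; python3 - <<'E'
from plant import ctrl,sensors,optics
import cv2,numpy as np
for n in("top","scene"):
    p,d=optics.grab_frame(n); cv2.imwrite(f"pics/{n}0.png",p[:,:,::-1]); np.save(f"{n}0.npy",d); np.save(f"{n}0rgb.npy",p)
    c=optics.camera_params(n); print(n,c)
print(sensors.read_state(),ctrl.tcp_to_tips)
E
```

```text
pics
top {'mtx': array([[444.34091967,   0.        , 319.31465458],
       [  0.        , 444.34091967, 200.14014221],
       [  0.        ,   0.        ,   1.        ]]), 'R': array([[-0.01015466, -0.99972172, -0.02129251],
       [-0.99330758,  0.01253494, -0.11481696],
       [ 0.11505191,  0.01998409, -0.99315844]]), 't': array([  73.63334826,  518.59986942, 1172.95636988])}
scene {'mtx': array([[509.60678181,   0.        , 327.10925686],
       [  0.        , 509.60678181, 202.00729116],
       [  0.        ,   0.        ,   1.        ]]), 'R': array([[ 0.36925653,  0.92929737, -0.00748344],
       [ 0.63787165, -0.25929817, -0.72517875],
       [-0.67584715,  0.26300352, -0.68852   ]]), 't': array([-236.37125292, -278.13558013, 1851.15273644])}
{'t': 0.1, 'q': array([-1.46850860e+00,  2.07355938e-01,  1.54280632e+00,  1.12604050e-06,
        1.39351838e+00, -1.50470009e-01]), 'qvel': array([-0.00064008, -0.00080835, -0.00242302, -0.00214039,  0.00015179,
       -0.00102439]), 'tau': array([-4.79603987e-04, -3.84091401e+01, -2.92547965e+01, -3.33907246e-04,
        4.87676109e-03, -1.61637598e-05]), 'eef_pos': array([ 143.72774152, -556.03225581,  226.63214433]), 'eef_rot': array([[ 9.68226547e-01,  2.50074605e-01, -2.12100723e-04],
       [ 2.50074497e-01, -9.68224370e-01,  2.07718781e-03],
       [ 3.14090831e-04, -2.06422936e-03, -9.99997820e-01]]), 'force': array([-0.24876998,  0.14233535, -0.26949075]), 'wrist_torque': array([-0.00920598, -0.05404275, -0.03600096]), 'grip_width': 85.43648684311106} 25.0
```

View pics/top0.png

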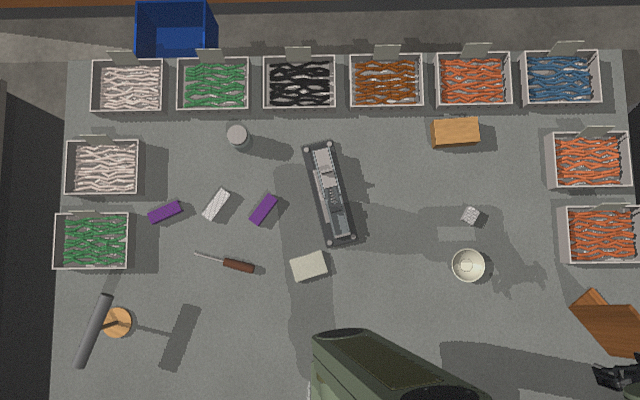

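View pics/scene0.png

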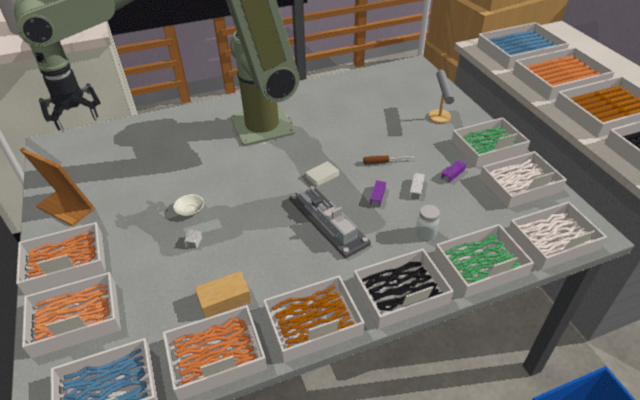

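The strip is at top (216,204), white, between two purple look-alikes. The stapler runs from about (305,145) to (352,245). I'll enlarge both.

```bash
python3 - <<'E'
import cv2
a=cv2.imread("pics/top0.png")
cv2.imwrite("pics/st_top.png",cv2.resize(a[130:260,270:390],None,fx=4.6,fy=4.6,interpolation=cv2.INTER_CUBIC))
cv2.imwrite("pics/strip_top.png",cv2.resize(a[170:240,140:290],None,fx=5,fy=5,interpolation=cv2.INTER_CUBIC))
b=cv2.imread("pics/scene0.png")
cv2.imwrite("pics/st_sc.png",cv2.resize(b[170:260,280:450],None,fx=4.6,fy=4.6,interpolation=cv2.INTER_CUBIC))
E
```

```text
(no output)
```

View pics/st_top.png

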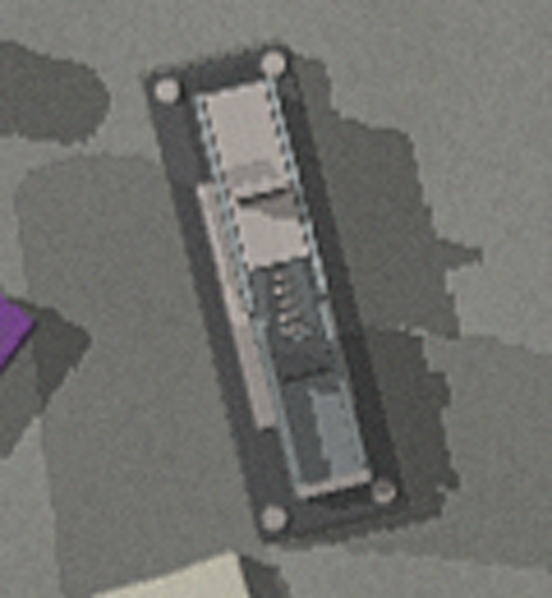

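View pics/strip_top.png

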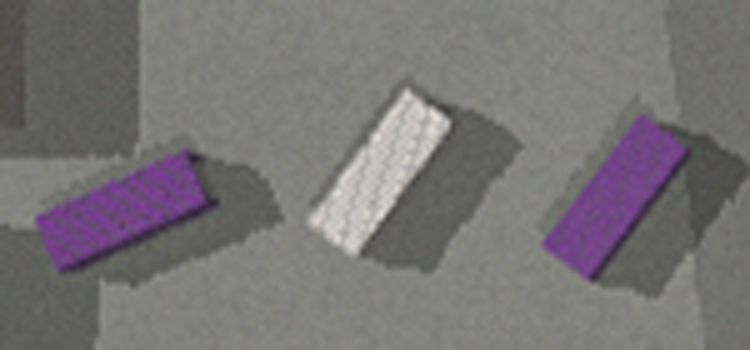

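View pics/st_sc.png

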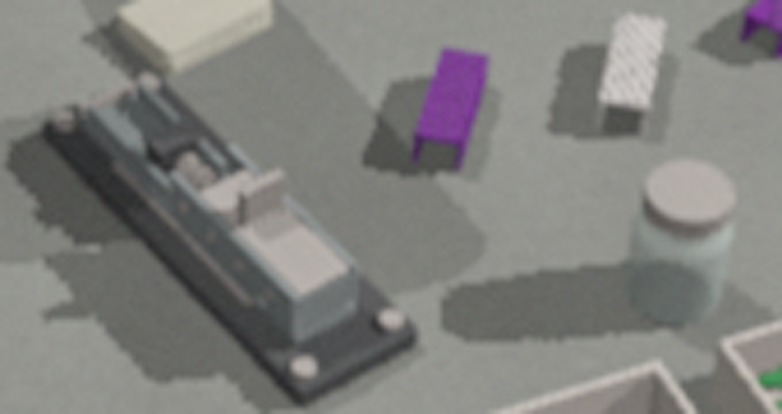

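```bash
cat > h.py <<'E'
import numpy as np
from plant import ctrl,sensors,optics
def cam(n):
    c=optics.camera_params(n); return np.array(c["mtx"]),np.array(c["R"]),np.array(c["t"])
def cloud(n,d):
    K,R,t=cam(n); v,u=np.mgrid[0:d.shape[0],0:d.shape[1]]
    P=np.stack([(u-K[0,2])/K[0,0]*d,(v-K[1,2])/K[1,1]*d,d],-1)
    return (P-t)@R
def pix2plane(n,uv,z):
    K,R,t=cam(n); uv=np.atleast_2d(uv).astype(float)
    r=np.c_[(uv[:,0]-K[0,2])/K[0,0],(uv[:,1]-K[1,2])/K[1,1],np.ones(len(uv))]@R
    C=-R.T@t; return C+r*((z-C[2])/r[:,2])[:,None]
def proj(n,X):
    K,R,t=cam(n); p=(np.atleast_2d(X)@R.T+t)@K.T; return p[:,:2]/p[:,2:]
E
python3 - <<'E'
from h import *
import cv2
for n,box in(("top",(130,260,270,390)),("scene",(170,260,280,380))):
    d=np.load(n+"0.npy"); P=cloud(n,d); a,b,c,e=box
    z=P[a:b,c:e,2]; print(n,"table z",np.median(P[150:170,280:300,2]) if n=="top" else np.median(P[230:250,200:230,2]), (d[a:b,c:e]==0).mean())
    v=np.clip(z*3.5,0,255).astype(np.uint8)
    cv2.imwrite(f"pics/z_{n}.png",cv2.resize(cv2.applyColorMap(v,cv2.COLORMAP_JET),None,fx=4.6,fy=4.6,interpolation=cv2.INTER_NEAREST))
E
```

```text
top table z -0.42549075937384623 0.003653846153846154
scene table z -0.14840312298836889 0.004333333333333333
```

View pics/z_top.png

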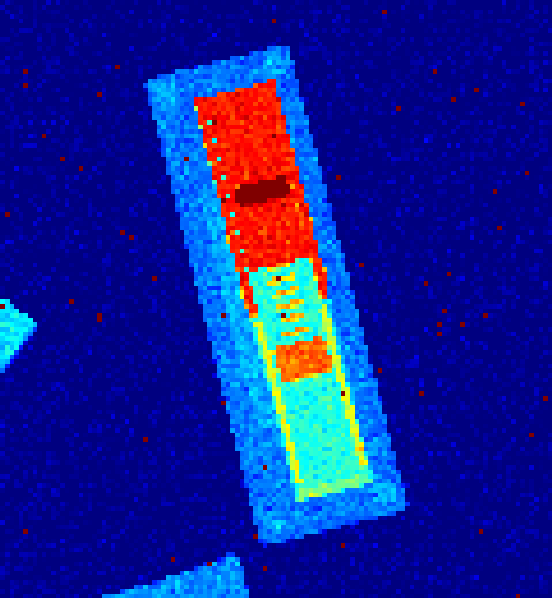

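View pics/z_scene.png

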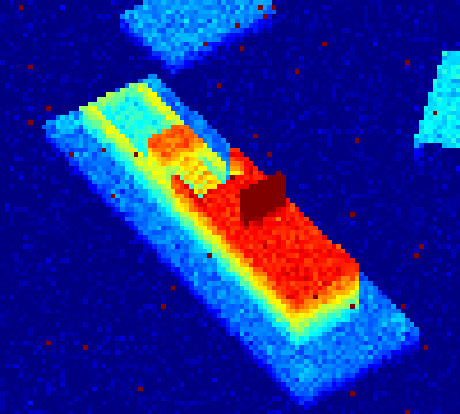

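```bash
cat > fit.py <<'E'
from h import *
from scipy.optimize import minimize, differential_evolution
def rays(n,box,ss=2):
    K,R,t=cam(n); a,b,c,e=box
    o=(np.arange(ss)+.5)/ss-.5
    v=(np.arange(a,b)[:,None]+o).ravel(); u=(np.arange(c,e)[:,None]+o).ravel()
    V,U=np.meshgrid(v,u,indexing="ij")
    r=np.stack([(U-K[0,2])/K[0,0],(V-K[1,2])/K[1,1],np.ones_like(U)],-1)@R
    return -R.T@t,r
def cast(C,r,boxes,x,y,yaw):
    c,s=np.cos(yaw),np.sin(yaw); M=np.array([[c,-s,0],[s,c,0],[0,0,1]])
    o=(C-[x,y,0])@M; d=r@M
    best=-C[2]/r[...,2]
    for lo,hi in boxes:
        t1=(np.array(lo)-o)/d; t2=(np.array(hi)-o)/d
        tn=np.minimum(t1,t2).max(-1); tf=np.maximum(t1,t2).min(-1)
        best=np.where(tn<tf,np.minimum(best,tn),best)
    return best
def stapler(dx,dy,r,cb,fl):
    B=[((-145,-45,0),(145,45,18))]
    m=[((cb,-21.25,18),(121,21.25,30)),((115,-17.25,30),(121,17.25,37)),
       ((15,17.25,30),(111,21.25,44)),((15,-21.25,30),(111,-17.25,44)),
       ((cb,20,18),(11,24,63)),((cb,-24,18),(11,-20,63)),
       ((53-fl,-15,30),(53,15,56)),
       ((13-r,-18.5,59),(118-r,18.5,63)),((74-r,-15,63),(82-r,15,93))]
    s=np.array([dx,dy,0])
    return B+[(np.array(a)+s,np.array(b)+s) for a,b in m]
def cost(D,C,r,boxes,x,y,yaw,ss=2):
    m=cast(C,r,boxes,x,y,yaw); h,w=m.shape
    m=m.reshape(h//ss,ss,w//ss,ss).transpose(0,2,1,3).reshape(h//ss,w//ss,-1)
    e=np.abs(m-D[...,None]); e=np.minimum(e,12).mean(-1)
    return e[D>0].mean()
def opt(f,x0,sc):
    x0=np.array(x0,float); sc=np.array(sc,float); best=None
    for k in range(3):
        S=np.vstack([x0]+[x0+sc*(np.arange(len(x0))==i)*(1 if k%2 else -1) for i in range(len(x0))])
        q=minimize(f,x0,method="Nelder-Mead",options=dict(initial_simplex=S,maxiter=900,xatol=.01,fatol=1e-5)); x0=q.x; sc=sc/2
    return q
E
cat > run1.py <<'E'
from fit import *
P=pix2plane("top",[(270+270/4.6,130+60/4.6),(270+165/4.6,130+90/4.6),(270+385/4.6,130+490/4.6),(270+273/4.6,130+517/4.6)],18)
ctr=P[:,:2].mean(0); d=P[2:,:2].mean(0)-P[:2,:2].mean(0); yaw=np.arctan2(d[1],d[0]); print(ctr,yaw)
for n,box in(("top",(130,260,275,370)),("scene",(172,258,280,380))):
    a,b,c,e=box; D=np.load(n+"0.npy")[a:b,c:e].copy(); C,r=rays(n,box)
    if n=="top": D[100:,:50]=0; D[55:95,:8]=0
    else: D[:18,22:62]=0; D[:40,92:]=0
    f=lambda p: cost(D,C,r,stapler(*p[3:]),*p[:3])
    q=opt(f,[*ctr,yaw,0,0,122,-135,23],[6,6,.04,4,4,8,8,5]); print(n,q.fun,np.round(q.x,3))
    x,y,w,dx,dy=q.x[:5]; R=np.array([[np.cos(w),-np.sin(w)],[np.sin(w),np.cos(w)]])
    print(" mag origin",[x,y]+R@[dx,dy]," seat",[x,y]+R@[dx+70,dy])
n="top"; Pc=pix2plane("top",(216,204),26)[0]
for n,uv in(("top",(216,204)),("scene",(417,185))):
    u,v=uv; a,b,c,e=v-25,v+25,u-25,u+25; box=(a,b,c,e)
    D=np.load(n+"0.npy")[a:b,c:e].copy(); C,r=rays(n,box)
    if n=="scene": D[:,:8]=0
    f=lambda p: cost(D,C,r,[((-45,-16,0),(45,16,26))],*p)
    for w0 in(-.65,.65) :
        q=opt(f,[*Pc[:2],w0],[6,6,.2]); print(n,w0,q.fun,np.round(q.x,3))
E
python3 run1.py
```

```text
[542.2004015   40.51310774] -2.90195175548891
top 2.299473420568738 [ 539.955   40.92    -2.908    2.376    5.364  130.225 -118.854   19.063]
 mag origin [538.8845541   35.15148935]  seat [470.78293525  18.95983996]
scene 3.008986800487214 [ 543.586   40.494   -2.908    2.95     4.508  130.649 -118.731   19.294]
 mag origin [541.7623934   35.42524851]  seat [473.6705736   19.19243987]
top -0.65 2.009408045491787 [511.743 350.885  -0.628]
top 0.65 2.0103573413405895 [511.86  350.802  -0.627]
scene -0.65 3.5409165940447878 [515.181 351.853  -0.641]
scene 0.65 3.541845041485502 [515.285 351.951  -0.635]
```

Both cameras agree on yaw (-2.908) and on the strip's pose relative to the magazine, but differ by about 3 mm in absolute x. I'll get the lateral position by feel: straddle the walls with open fingers and touch each side lightly.

```bash
cat >> h.py <<'E'
YAW=-2.908; MO=np.array([540.3,35.3])
def ax(yaw): return np.array([np.cos(yaw),np.sin(yaw)]),np.array([-np.sin(yaw),np.cos(yaw)])
def rot(yaw,flip=1):
    e,n=ax(yaw); y=np.r_[n,0]*flip; z=np.array([0,0,-1.]); return np.c_[np.cross(y,z),y,z]
def M(x,y): 
    e,n=ax(YAW); return MO+e*x+n*y
def inM(p):
    e,n=ax(YAW); d=np.asarray(p)[:2]-MO; return np.array([d@e,d@n])
def st():
    s=sensors.read_state(); print("t%.2f pos %s F %s w %.1f"%(s["t"],np.round(s["eef_pos"],2),np.round(s["force"],2),s["grip_width"]), "inM",np.round(inM(s["eef_pos"]),2)); return s
E
python3 - <<'E'
from h import *
for f in(1,-1):
    print(f,ctrl.solve_ik([*M(80,0),150],rot(YAW,f)),ctrl.solve_ik([*M(80,0),60],rot(YAW,f)))
    print(f,ctrl.solve_ik([513.5,351.4,40],rot(-.632,f)))
E
```

```text
1 [-1.51089259e-01  4.92296878e-02  1.88960768e+00 -4.44089210e-16
  1.20275529e+00  1.18611441e+00] [-1.51089259e-01  1.89892186e-01  1.95387758e+00 -4.44089210e-16
  9.97822889e-01  1.18611441e+00]
1 [ 4.61144957e-01  5.08662564e-01  1.55805730e+00 -4.44089210e-16
  1.07487279e+00 -4.77651370e-01]
-1 [-1.51089259e-01  4.92296878e-02  1.88960768e+00 -4.44089210e-16
  1.20275529e+00 -1.95547824e+00] [-1.51089259e-01  1.89892186e-01  1.95387758e+00 -4.44089210e-16
  9.97822889e-01 -1.95547824e+00]
-1 [ 4.61144957e-01  5.08662564e-01  1.55805730e+00 -4.44089210e-16
  1.07487279e+00  2.66394128e+00]
```

```bash
python3 - <<'E'
from h import *
ctrl.gripper_to(58,20); print(ctrl.tcp_to_tips)
R=rot(YAW,1)
ctrl.move_ptp([*M(85,0),130],R); st()
ctrl.move_l([*M(85,0),75],vel=100); st()
hit=ctrl.move_l([*M(85,0),40],vel=25,threshold=3); print(hit); s=st()
z=s["eef_pos"][2]
ctrl.move_l([*M(85,0),z+9],vel=40); st()
E
```

```text
25.0
t2.84 pos [458.02  14.91 130.2 ] F [-0.05  0.54  0.93] w 57.8 inM [84.77  0.79]
t3.54 pos [458.02  15.45  75.25] F [ 0.09 -0.22 -0.52] w 57.8 inM [84.64  0.27]
False
t5.09 pos [457.76  15.61  40.16] F [-0.29  0.06  0.78] w 57.9 inM [8.486e+01 4.000e-02]
t5.47 pos [458.15  15.55  49.77] F [-0.04 -0.13 -0.48] w 58.2 inM [84.49  0.2 ]
```

```bash
python3 - <<'E'
from h import *
def probe(y0,y1,z):
    ctrl.move_l([*M(85,y0),z],vel=60)
    h=ctrl.move_l([*M(85,y1),z],vel=15,threshold=3); print(h); return st()
a=probe(0,13,44)
b=probe(0,-13,44)
ctrl.move_l([*M(85,0),44],vel=60); st()
E
```

```text
False
t6.73 pos [460.57   3.02  43.98] F [0.42 0.75 0.57] w 57.7 inM [85.03 12.95]
False
t8.12 pos [454.66  28.25  44.04] F [ 0.45 -0.3   1.12] w 58.2 inM [ 84.95 -12.96]
t8.48 pos [457.86  15.04  44.06] F [-0.26 -0.22 -0.23] w 57.8 inM [84.89  0.63]
```

No contact where I expected it, so I'll look.

```bash
python3 - <<'E'
from h import *
import cv2
for n,(a,b,c,e) in (("top",(130,270,260,400)),("scene",(120,260,250,420))):
    p,d=optics.grab_frame(n); np.save(n+"1.npy",d)
    cv2.imwrite(f"pics/{n}1.png",cv2.resize(p[a:b,c:e,::-1],None,fx=4,fy=4,interpolation=cv2.INTER_CUBIC))
E
```

```text
(no output)
```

View pics/scene1.png

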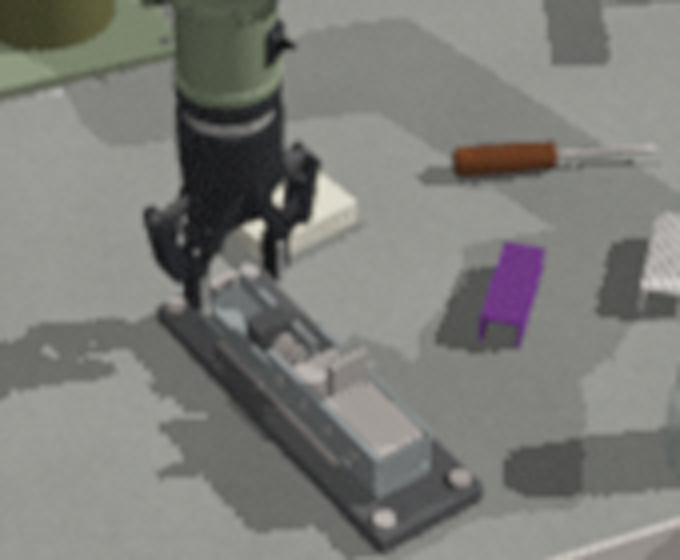

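View pics/top1.png

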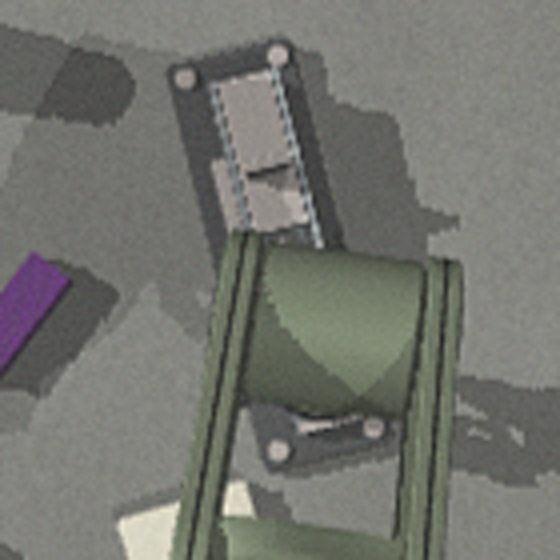

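```bash
python3 - <<'E'
from h import *
for z in (19,30,44,56):
    print(z,[np.round((proj("scene",[*M(85,s*29),z])[0]-[250,120])*4) for s in(1,-1)])
for y in (21,-21): print("wall",[np.round((proj("scene",[*M(x,y),44])[0]-[250,120])*4) for x in (15,85,111)])
d=np.load("scene1.npy");P=cloud("scene",d)
for (cu,cv) in ((190,296),(195,300),(195,306),(270,262),(270,270)):
    u,v=250+cu//4,120+cv//4; p=P[v,u]; print((cu,cv),np.round(p,1),np.round(inM(p),1))
E
```

```text
19 [array([206., 338.]), array([270., 307.])]
30 [array([205., 327.]), array([270., 297.])]
44 [array([204., 314.]), array([269., 283.])]
56 [array([203., 302.]), array([269., 271.])]
wall [array([266., 363.]), array([213., 309.]), array([194., 290.])]
wall [array([314., 340.]), array([260., 287.]), array([241., 268.])]
(190, 296) [470.6 -26.   71.7] [82.  43.5]
(195, 300) [477.1 -25.1  73. ] [75.5 44.1]
(195, 306) [474.2 -24.4  66.3] [78.1 42.8]
(270, 262) [449.   44.1  65.3] [ 86.8 -29.7]
(270, 270) [447.6  44.5  56.1] [ 88.  -30.4]
```

```bash
python3 - <<'E'
from h import *
ctrl.move_l([*M(85,0),44],vel=60)
h=ctrl.move_l([*M(85,0),14],vel=15,threshold=3); print(h); s=st()
print(np.round(s["q"],4)); 
E
```

```text
False
t10.98 pos [457.69  15.62  14.08] F [ 0.11 -0.16  0.37] w 57.9 inM [8.493e+01 2.000e-02]
[-0.1553  0.2688  1.9831  0.      0.8895  1.182 ]
```

```bash
python3 - <<'E'
from h import *
import cv2
for n,(a,b,c,e) in (("scene",(120,260,250,420)),):
    p,d=optics.grab_frame(n); np.save(n+"2.npy",d)
    cv2.imwrite(f"pics/{n}2.png",cv2.resize(p[a:b,c:e,::-1],None,fx=4,fy=4,interpolation=cv2.INTER_CUBIC))
st()
E
```

```text
t11.03 pos [457.69  15.63  14.08] F [ 1.25  0.52 -0.35] w 58.2 inM [8.492e+01 1.000e-02]
```

View pics/scene2.png

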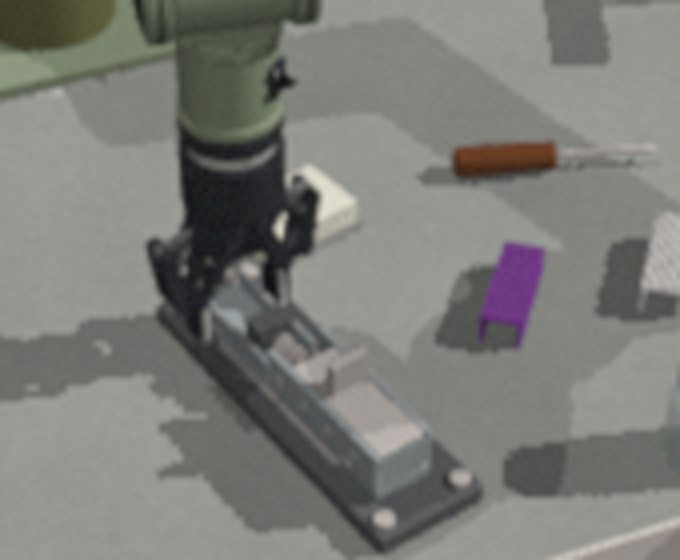

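The real fingertips sit about 30 mm higher than `tcp_to_tips` implies: around z 20 with the TCP at z 14. I'll probe laterally at this lower height.

```bash
python3 - <<'E'
from h import *
def probe(y0,y1,z):
    ctrl.move_l([*M(85,y0),z],vel=60)
    h=ctrl.move_l([*M(85,y1),z],vel=15,threshold=3); print(h); return st()
a=probe(0,12,20)
b=probe(0,-12,20)
ctrl.move_l([*M(85,0),20],vel=60); st()
E
```

```text
True
t11.82 pos [458.49   9.28  19.48] F [-0.18  0.53 -0.33] w 57.9 inM [85.61  6.37]
True
t12.57 pos [456.2   21.17  19.83] F [ 0.58 -1.48  2.04] w 58.1 inM [85.09 -5.72]
t12.82 pos [457.54  15.4   19.89] F [-0.77  0.6  -0.28] w 58.3 inM [85.12  0.2 ]
```

```bash
python3 - <<'E'
from h import *
def probe(y0,y1,z):
    ctrl.move_l([*M(85,y0),z],vel=40); ctrl.hold(.1)
    h=ctrl.move_l([*M(85,y1),z],vel=6,threshold=4); print(h); return st()
a=probe(4,14,20)
b=probe(-4,-14,20)
ctrl.move_l([*M(85,0),20],vel=60); st()
E
```

```text
True
t13.95 pos [458.51   9.4   19.55] F [ 0.55 -0.12 -0.33] w 58.1 inM [85.56  6.26]
True
t15.15 pos [456.12  21.15  19.77] F [ 0.25 -0.83  1.91] w 58.3 inM [85.17 -5.72]
t15.40 pos [457.6   15.39  19.91] F [-0.37  0.14  0.69] w 57.9 inM [85.07  0.23]
```

```bash
python3 - <<'E'
from h import *
ctrl.move_l([*M(85,0),130],vel=150)
ctrl.gripper_to(46)
R=rot(-.630,1); p=[513.5,351.4]
ctrl.move_ptp([*p,110],R); st()
ctrl.move_l([*p,40],vel=90); st()
h=ctrl.move_l([*p,-14],vel=20,threshold=3.5); print(h); s=st()
import cv2
f,d=optics.grab_frame("scene"); cv2.imwrite("pics/scene3.png",cv2.resize(f[110:250,330:500,::-1],None,fx=4,fy=4,interpolation=cv2.INTER_CUBIC))
E
```

```text
t18.03 pos [513.66 350.73 109.9 ] F [-0.58 -1.27 -0.94] w 46.0 inM [ -47.09 -313.03]
t18.96 pos [514.09 351.74  40.56] F [ 0.68 -0.45 -1.12] w 45.8 inM [ -47.74 -313.91]
True
t20.97 pos [513.51 351.41  -5.86] F [-0.01 -0.5   5.43] w 46.0 inM [ -47.11 -313.72]
```

View pics/scene3.png

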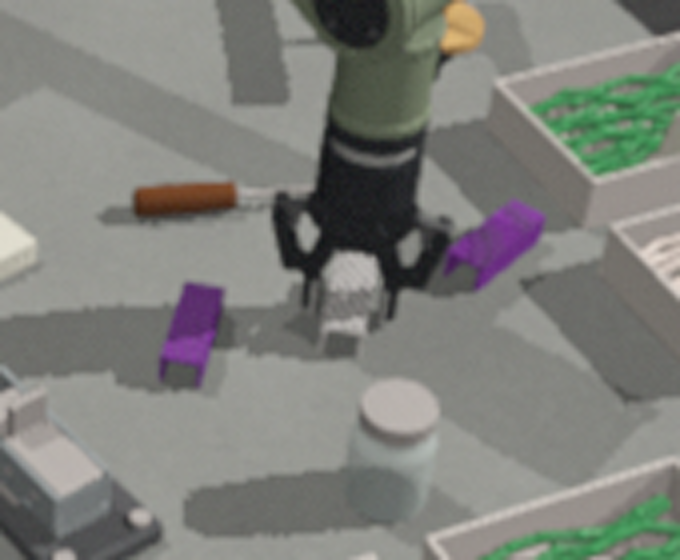

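```bash
python3 - <<'E'
from h import *
p=[513.5,351.4]
ctrl.move_l([*p,11.5],vel=60)
ctrl.gripper_to(25,40); s=st()
ctrl.hold(.1); s=st()
ctrl.move_l([p[0],p[1],60],vel=80); s=st(); 
import cv2
f,d=optics.grab_frame("scene"); cv2.imwrite("pics/scene4.png",cv2.resize(f[90:230,330:500,::-1],None,fx=4,fy=4,interpolation=cv2.INTER_CUBIC))
E
```

```text
t21.74 pos [513.48 351.41  11.47] F [-0.25  0.03  2.35] w 31.0 inM [ -47.08 -313.73]
t21.84 pos [513.5  351.43  11.48] F [-0.24 -1.05  2.01] w 30.8 inM [ -47.1  -313.75]
t22.60 pos [513.29 351.3   60.01] F [-0.51 -0.48 -2.01] w 30.7 inM [ -46.87 -313.67]
```

View pics/scene4.png

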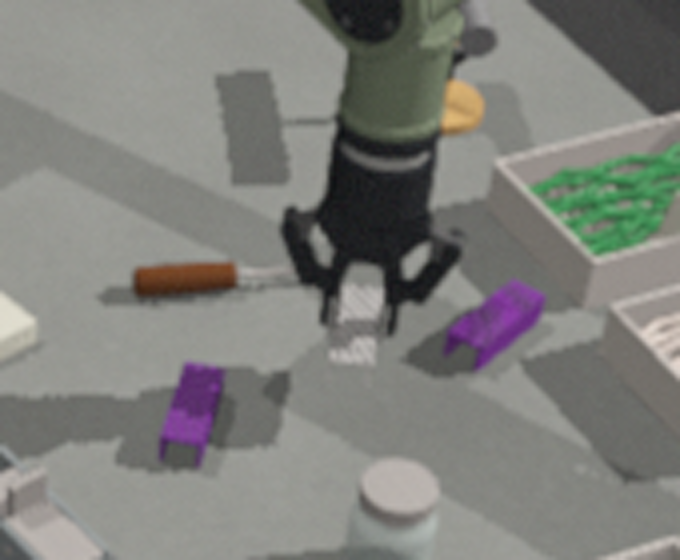

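```bash
python3 - <<'E'
from h import *
import cv2
f,d=optics.grab_frame("scene"); P=cloud("scene",d)
cv2.imwrite("pics/scene5.png",cv2.resize(f[140:190,395:445,::-1],None,fx=12,fy=12,interpolation=cv2.INTER_CUBIC))
hsv=cv2.cvtColor(f,cv2.COLOR_RGB2HSV)
e,n=ax(-.63)
for v in range(156,186,2):
    print(v,[tuple(np.round([(P[v,u,:2]-[513.3,351.3])@e,(P[v,u,:2]-[513.3,351.3])@n,P[v,u,2]]).astype(int)) for u in range(408,432,3)])
E
```

```text
156 [(np.int64(-5), np.int64(-39), np.int64(118)), (np.int64(-166), np.int64(-38), np.int64(-4)), (np.int64(20), np.int64(-20), np.int64(142)), (np.int64(17), np.int64(-12), np.int64(141)), (np.int64(8), np.int64(-4), np.int64(135)), (np.int64(11), np.int64(5), np.int64(139)), (np.int64(18), np.int64(14), np.int64(147)), (np.int64(19), np.int64(22), np.int64(149))]
158 [(np.int64(9), np.int64(-37), np.int64(123)), (np.int64(-2), np.int64(-29), np.int64(115)), (np.int64(16), np.int64(-20), np.int64(131)), (np.int64(-155), np.int64(-17), np.int64(-1)), (np.int64(-156), np.int64(-8), np.int64(0)), (np.int64(-158), np.int64(2), np.int64(1)), (np.int64(19), np.int64(15), np.int64(140)), (np.int64(15), np.int64(23), np.int64(139))]
160 [(np.int64(11), np.int64(-37), np.int64(116)), (np.int64(8), np.int64(-28), np.int64(115)), (np.int64(12), np.int64(-19), np.int64(121)), (np.int64(-145), np.int64(-16), np.int64(-1)), (np.int64(-151), np.int64(-6), np.int64(-4)), (np.int64(-153), np.int64(3), np.int64(-4)), (np.int64(21), np.int64(16), np.int64(134)), (np.int64(17), np.int64(24), np.int64(1
[... 3649 characters left out ...]
.int64(-30), np.int64(3)), (np.int64(-27), np.int64(-20), np.int64(0)), (np.int64(-25), np.int64(-11), np.int64(4)), (np.int64(-35), np.int64(-2), np.int64(-2)), (np.int64(-37), np.int64(7), np.int64(-2)), (np.int64(-36), np.int64(16), np.int64(1)), (np.int64(-36), np.int64(26), np.int64(2)), (np.int64(-41), np.int64(35), np.int64(0))]
184 [(np.int64(-15), np.int64(-28), np.int64(1)), (np.int64(-24), np.int64(-19), np.int64(-5)), (np.int64(-24), np.int64(-10), np.int64(-3)), (np.int64(-20), np.int64(-1), np.int64(2)), (np.int64(-27), np.int64(8), np.int64(-2)), (np.int64(-23), np.int64(18), np.int64(3)), (np.int64(-31), np.int64(27), np.int64(-1)), (np.int64(-27), np.int64(36), np.int64(4))]
```

View pics/scene5.png

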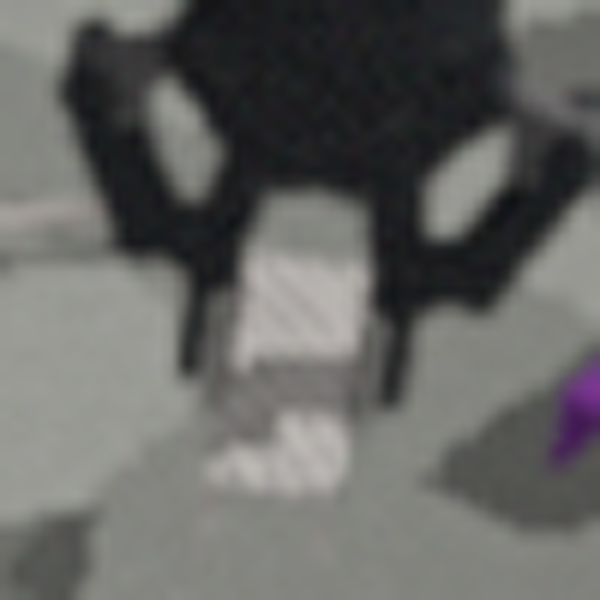

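Strip is held level: top at z about 73–74, spanning roughly -44 to +47 mm about the tool. Next I'll carry it to the magazine, lower it between the walls ahead of the follower, and stop on contact.

```bash
cat >> h.py <<'E'
def goto(x,y,z,vel=60,n=2,**k):
    """line to M(x,y),z with correction of the standing error"""
    c=np.zeros(3)
    for i in range(n):
        ctrl.move_l(np.r_[M(x,y),z]+c,vel=vel); ctrl.hold(.12)
        c=c+np.r_[M(x,y),z]-sensors.read_state()["eef_pos"]
    return c
E
python3 - <<'E'
from h import *
s=sensors.read_state(); p=s["eef_pos"]
ctrl.move_l([p[0],p[1],120],vel=120)
ctrl.move_ptp([*M(102,.27),110],rot(YAW,1)); st()
goto(102,.27,62,n=1); c=goto(102,.27,61,vel=20,n=2); s=st(); print(c)
h=ctrl.move_l(np.r_[M(102,.27),50.5]+[c[0],c[1],0],vel=12,threshold=4); print(h); st(); ctrl.hold(.2); st()
import cv2
for n,(a,b,cc,e) in (("scene",(120,260,250,420)),):
    f,d=optics.grab_frame(n); np.save("scene6.npy",d)
    cv2.imwrite("pics/scene6.png",cv2.resize(f[a:b,cc:e,::-1],None,fx=4,fy=4,interpolation=cv2.INTER_CUBIC))
E
```

```text
t24.81 pos [441.33  11.73 109.89] F [-0.27  0.2  -2.49] w 30.8 inM [1.0173e+02 2.0000e-02]
t26.61 pos [441.11  11.42  60.93] F [-0.44 -0.94 -1.47] w 31.0 inM [102.02   0.27]
[-0.02061324  0.01016195 -0.00659792]
False
t27.62 pos [441.18  11.43  50.55] F [ 0.31 -0.7  -0.91] w 30.5 inM [101.96   0.28]
t27.82 pos [441.21  11.42  50.59] F [ 0.72 -0.41 -1.07] w 30.6 inM [101.93   0.29]
```

View pics/scene6.png

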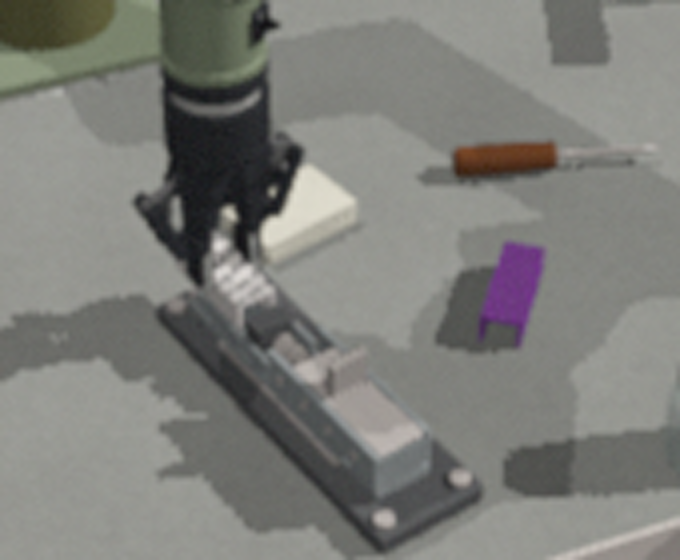

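It went down between the walls with no contact. The strip's rear end stands just ahead of the dark follower, around scene crop (245,330). Now I'll push back gently.

```bash
python3 - <<'E'
from h import *
e,n=ax(YAW)
for x in (95,85,75,70,66.5):
    h=ctrl.move_l(np.r_[M(x,.27),50.5],vel=18,threshold=10); s=st(); print(h,"Fx,Fy mag",np.round([s["force"][:2]@e,s["force"][:2]@n],1))
    if h: break
E
```

```text
t28.42 pos [447.5   12.99  50.3 ] F [-1.66 -1.19 -0.08] w 30.8 inM [95.45  0.23]
False Fx,Fy mag [1.9 0.8]
t29.12 pos [457.55  15.41  50.35] F [-2.4  -0.9  -1.53] w 30.7 inM [85.1  0.2]
False Fx,Fy mag [2.5 0.3]
t29.83 pos [467.35  17.75  50.39] F [-3.79  0.19 -1.9 ] w 30.5 inM [75.03  0.19]
False Fx,Fy mag [ 3.6 -1.1]
t30.26 pos [472.07  18.86  50.4 ] F [-5.13 -0.53 -1.54] w 30.9 inM [70.18  0.2 ]
False Fx,Fy mag [ 5.1 -0.7]
t30.60 pos [475.4   19.66  50.38] F [-4.36 -0.38 -1.04] w 31.1 inM [66.76  0.19]
False Fx,Fy mag [ 4.3 -0.6]
```

```bash
python3 - <<'E'
from h import *
h=ctrl.move_l(np.r_[M(66.5,.27),39.5],vel=10,threshold=4); print(h); st(); ctrl.hold(.1); st()
import cv2
for n,(a,b,cc,e) in (("scene",(120,260,250,420)),):
    f,d=optics.grab_frame(n); np.save("scene7.npy",d)
    cv2.imwrite("pics/scene7.png",cv2.resize(f[a:b,cc:e,::-1],None,fx=4,fy=4,interpolation=cv2.INTER_CUBIC))
E
```

```text
True
t31.47 pos [475.56  19.57  41.41] F [-1.8  -0.79  4.02] w 31.0 inM [66.62  0.31]
t31.57 pos [475.42  19.53  41.39] F [-1.34 -0.25  5.84] w 30.8 inM [66.76  0.32]
```

View pics/scene7.png

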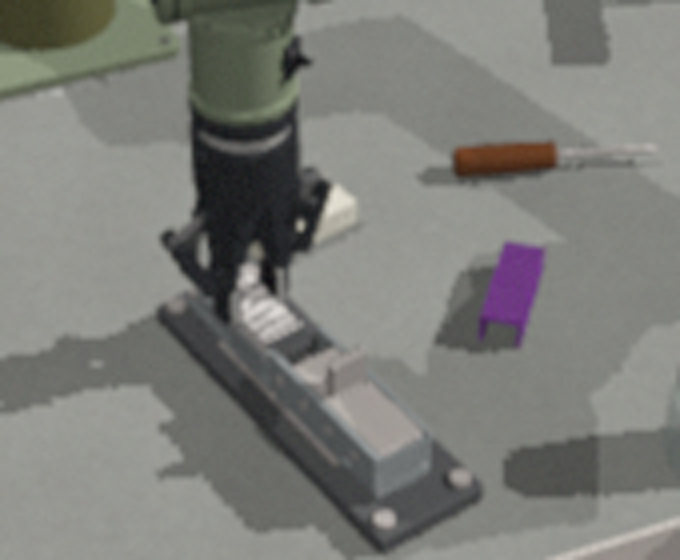

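```bash
python3 - <<'E'
from h import *
h=ctrl.move_l(np.r_[M(69.0,.27),41.7],vel=10,threshold=6); print(h); st()
ctrl.gripper_to(50); st()
ctrl.move_l(np.r_[M(69,.27),120],vel=130)
ctrl.gripper_to(0)
ctrl.move_ptp(np.r_[M(-100,0),150],rot(YAW,1)); st()
import cv2
for n,(a,b,cc,e) in (("scene",(150,260,270,420)),("top",(130,260,260,400))):
    f,d=optics.grab_frame(n); np.save(n+"8.npy",d)
    cv2.imwrite(f"pics/{n}8.png",cv2.resize(f[a:b,cc:e,::-1],None,fx=4.5,fy=4.5,interpolation=cv2.INTER_CUBIC))
E
```

```text
True
t31.86 pos [474.17  19.24  41.41] F [ 1.44 -0.9   3.11] w 31.1 inM [68.05  0.31]
t32.18 pos [471.58  19.36  40.27] F [-0.48 -0.06  0.52] w 50.2 inM [70.55 -0.4 ]
t34.20 pos [636.2   58.35 149.  ] F [-0.31 -0.16  0.07] w 0.1 inM [-98.63  -0.23]
```

View pics/scene8.png

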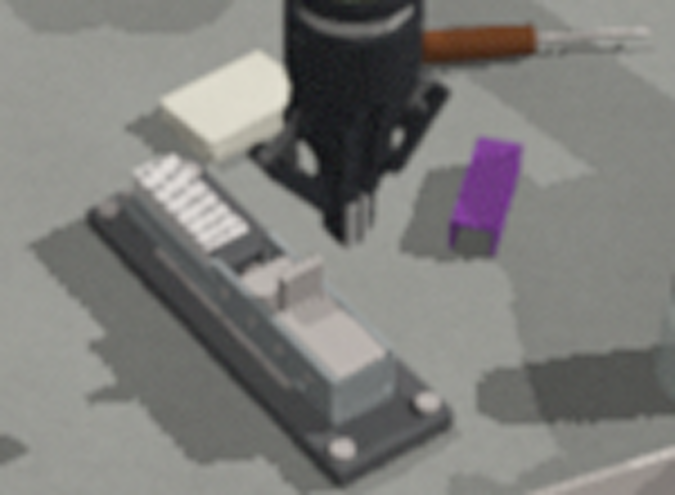

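View pics/top8.png

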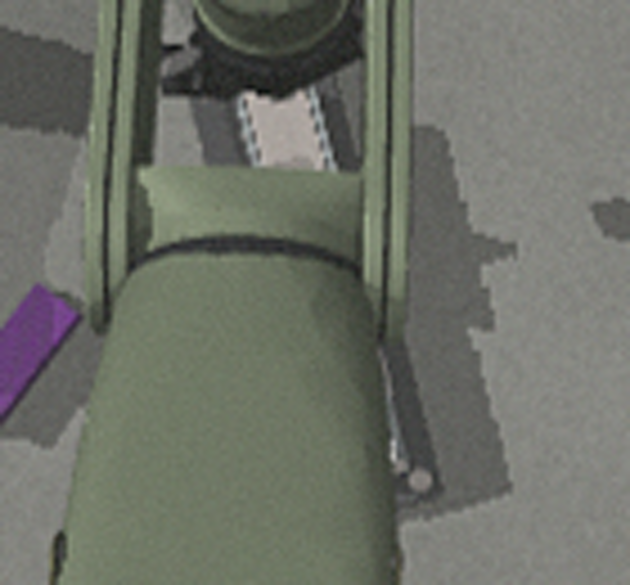

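```bash
python3 - <<'E'
from h import *
d=np.load("scene8.npy");P=cloud("scene",d)
L=np.dstack([(P[...,:2]-MO)@np.array(ax(YAW)).T,P[...,2]])
m=(abs(L[...,1])<13)&(L[...,0]>20)&(L[...,0]<125)&(d>0)&(L[...,2]<75)&(L[...,2]>25)
xx=L[...,0][m]; zz=L[...,2][m]
for a in range(20,125,6):
    k=(xx>=a)&(xx<a+6); print(a,k.sum(),np.round(np.median(zz[k]),1) if k.sum() else "")
m=(abs(L[...,1])<13)&(L[...,0]>-95)&(L[...,0]<0)&(L[...,2]>66)&(L[...,2]<93); print("tab x",np.percentile(L[...,0][m],[2,25,50,75,98]))
# fingertip lowest
for v in range(196,208): print(v,[tuple(np.round(L[v,u]).astype(int).tolist()) for u in range(343,353,2)])
E
```

```text
20 17 56.0
26 9 56.6
32 15 56.2
38 14 56.1
44 10 56.6
50 15 55.6
56 13 54.3
62 17 58.1
68 5 55.4
74 16 55.7
80 11 56.4
86 11 56.2
92 13 55.3
98 12 56.2
104 12 56.3
110 5 55.9
116 0 
122 0 
tab x [-71.07952592 -59.03884087 -57.33126456 -55.62167301 -50.28331779]
196 [(-110, 22, 197), (-107, 13, 190), (-106, 6, 186), (-110, 2, 186), (-112, -3, 185)]
197 [(-97, 12, 179), (-105, 11, 184), (-106, 5, 181), (-110, 2, 183), (-109, -5, 178)]
198 [(-101, 15, 180), (-105, 11, 180), (-108, 7, 180), (-111, 3, 181), (-108, -6, 173)]
199 [(-97, 12, 172), (-105, 11, 177), (-109, 8, 178), (-109, 2, 175), (-110, -4, 172)]
200 [(-95, 10, 165), (-105, 11, 174), (-108, 7, 174), (-109, 1, 171), (-111, -4, 170)]
201 [(-96, 10, 162), (-107, 12, 172), (-108, 7, 169), (-110, 2, 169), (-112, -4, 167)]
202 [(-99, 13, 162), (-110, 15, 173), (-108, 7, 166), (-110, 2, 166), (-109, -6, 160)]
203 [(33, -87, 2), (-102, 8, 159), (-106, 5, 160), (-111, 2, 163), (-109, -6, 157)]
204 [(33, -87, -3), (-106, 11, 160), (-109, 7, 160), (-110, 1, 157), (16, -105, 0)]
205 [(26, -82, 1), (26, -89, -3), (-109, 7, 156), (17, -98, 0), (13, -102, 0)]
206 [(25, -82, -2), (21, -86, -1), (17, -90, 0), (16, -97, -3), (10, -100, 0)]
207 [(20, -78, 0), (18, -83, -1), (9, -85, 4), (8, -91, 2), (7, -98, -1)]
```

Strip top reads z 56 along the whole of x 20–115, so it is flat and seated. Next, the push on the tab.

```bash
python3 - <<'E'
from h import *
e,n=ax(YAW)
ctrl.move_l(np.r_[M(-88,.3),110],vel=120)
h=ctrl.move_l(np.r_[M(-88,.3),67],vel=60,threshold=6); print(h); st()
assert not h
h=ctrl.move_l(np.r_[M(-60,.3),67],vel=20,threshold=2.5); s=st(); print(h,s["force"][:2]@e)
E
```

```text
False
t35.67 pos [626.33  55.37  67.24] F [ 1.13 -0.33  1.22] w 0.2 inM [-88.34   0.38]
t36.64 pos [606.03  50.68  66.68] F [ 0.97 -0.91  1.6 ] w 0.2 inM [-67.5    0.25]
True -0.7296644612534451
```

```bash
python3 - <<'E'
from h import *
e,n=ax(YAW)
for x,v,t in ((-55,15,15),(0,40,12),(48,40,12),(66,12,10)):
    h=ctrl.move_l(np.r_[M(x,.3),67],vel=v,threshold=t); s=st(); print(h,round(s["force"][:2]@e,1))
    if h: break
E
```

```text
t37.59 pos [593.19  47.7   66.71] F [ 1.47 -0.23 -1.24] w -0.3 inM [-54.33   0.18]
False -1.4
t39.12 pos [540.12  35.01  67.02] F [ 1.44  1.2  -0.85] w 0.3 inM [0.24 0.24]
False -1.7
t40.47 pos [493.34  23.81  67.01] F [1.08 1.46 0.25] w 0.4 inM [48.34  0.31]
False -1.4
t41.66 pos [479.58  20.58  66.89] F [ 1.   -0.83  0.15] w 0.2 inM [62.48  0.26]
True -0.8
```

```bash
python3 - <<'E'
from h import *
import cv2
ctrl.hold(.2); st()
h=ctrl.move_l(np.r_[M(66,.3),67],vel=8,threshold=12); print(h); st()
ctrl.move_l(np.r_[M(50,.3),67],vel=50); ctrl.move_l(np.r_[M(50,.3),140],vel=150)
ctrl.set_joints([-1.468,0.207,1.542,0,1.393,-0.15]); st()
for n,(a,b,cc,e) in (("scene",(150,260,270,420)),("top",(130,260,260,400))):
    f,d=optics.grab_frame(n); np.save(n+"9.npy",d); cv2.imwrite(f"pics/{n}9full.png",f[:,:,::-1])
    cv2.imwrite(f"pics/{n}9.png",cv2.resize(f[a:b,cc:e,::-1],None,fx=4.5,fy=4.5,interpolation=cv2.INTER_CUBIC))
E
cat > run2.py <<'E'
from fit import *
X0={"top":[539.955,40.92,-2.908,2.376,5.364],"scene":[543.586,40.494,-2.908,2.95,4.508]}
for n,box in(("top",(130,260,275,370)),("scene",(172,258,280,380))):
    a,b,c,e=box; D=np.load(n+"9.npy")[a:b,c:e].copy(); C,r=rays(n,box)
    if n=="top": D[100:,:50]=0; D[55:95,:8]=0
    else: D[:18,22:62]=0; D[:40,92:]=0
    g=X0[n]
    print(n,[(v,round(cost(D,C,r,stapler(g[3],g[4],v,-118.8,19)[:-3]+stapler(g[3],g[4],v,-118.8,19)[-2:],*g[:3]),4)) for v in (-3,-2,-1,0,1,2,3,4,6)])
E
python3 run2.py
```

```text
t41.86 pos [479.57  20.88  66.5 ] F [ 0.53 -0.6  -0.34] w -0.3 inM [ 6.242e+01 -2.000e-02]
True
t42.37 pos [479.81  20.66  67.27] F [ 1.32 -0.1   1.12] w -0.2 inM [62.23  0.24]
t45.83 pos [ 145.01 -556.04  227.02] F [-0.02  0.02  0.11] w -0.3 inM [521.44 483.78]
top [(-3, np.float64(2.5154)), (-2, np.float64(2.4966)), (-1, np.float64(2.4761)), (0, np.float64(2.4703)), (1, np.float64(2.4785)), (2, np.float64(2.4902)), (3, np.float64(2.5048)), (4, np.float64(2.5162)), (6, np.float64(2.5397))]
scene [(-3, np.float64(3.3669)), (-2, np.float64(3.3583)), (-1, np.float64(3.3502)), (0, np.float64(3.3438)), (1, np.float64(3.3428)), (2, np.float64(3.3451)), (3, np.float64(3.3498)), (4, np.float64(3.355)), (6, np.float64(3.3691))]
```

View pics/scene9.png

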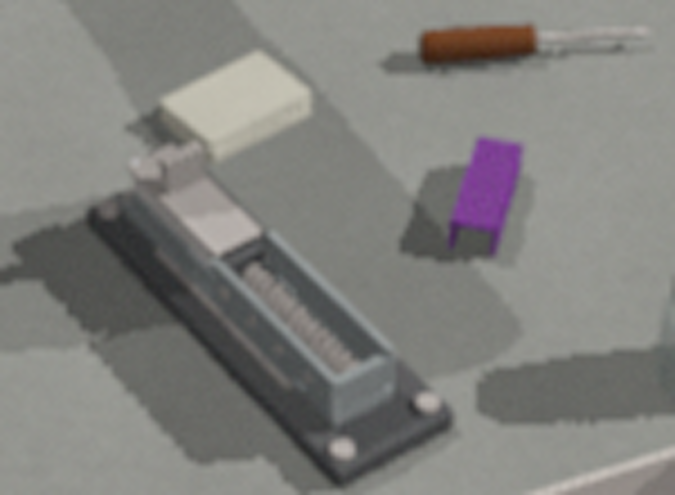

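View pics/top9full.png

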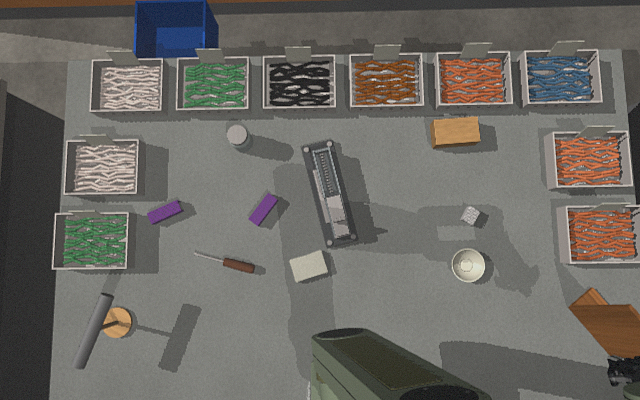

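The rail is home: the fit gives a value of 0 to 1 mm in both cameras, and the second push stopped at the same place. The rail covers the strip at top (335,210), and everything else is where it started. I'm handing it in.

```bash
python3 -c "
from plant import ctrl
ctrl.finish_job()"
```

```text
the job is handed in; nothing more can be done
```

The staple strip is loaded flat behind the nose lip and the cover rail is pushed home over it. I handed the job in at about 46 s; no verdict was reported.

**What I did**
- I found the magazine's sideways position by touching both walls lightly.
- I picked up the strip and lowered it between the walls without contact.
- I pushed the follower back at about 2–5 N and set the strip on the channel floor.
- I let go of it and slid the rail forward by its tab.

**Last checks**
- **Strip:** after release its top read about 56 mm above the table along its whole length, so it lies flat. It then sat under the rail, so I did not measure it again.
- **Rail:** both cameras put it 0–1 mm from fully home. Two gentle pushes, set to stop at 10 N and 12 N, ended at the same place.
- **Other things:** in the last picture the stub, jar, dish, box and screwdriver are where they started.

**What disagreed**
- **Fingertips:** they were about 6 mm behind the TCP, not 25 mm ahead as listed, so my first wall touches missed. I measured this by touching the table and used that value from then on.
- **Cameras:** they differed by about 3 mm in absolute position, so I averaged them and relied on touch for the sideways fit.
- **Wall touches:** the finger travel between the walls came out about 3.5 mm shorter than the listed sizes suggest. The touches repeated closely, so I used their midpoint.

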